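# Show a cast medallion to the inspection camera

### The arm

A 6-joint arm with a two-finger parallel gripper is mounted at the origin on the work surface. World frame = base frame: x ahead of the robot, y to its left, z up, the work surface at z = 0. Lengths are in m, angles in rad, forces in N, time in s.
With the tool pointing down it reaches from about 0.375 to 0.975 m from the base axis. Payload 3.8 kg.
Tool frame: the origin (TCP) lies at the very end of the fingers, on their centre line; the grasp point (between the pads) lies 19 mm behind it; z points along the fingers, y is the line along which they close (so a half turn about z gives the same grasp; the last joint's range is limited). The gripper opens to 85 mm and grips with 20 to 120 N. Pads are 22 mm wide; open, the fingers measure 114 mm over their backs; the gripper's body (76 mm by 85 mm) begins 54 mm behind the grasp point. The pads swing forward as they close: fully open they stand 13 mm farther back than shut.
Start: joints at [-1.359, 0.264, 1.604, -0, 1.274, -0.037], TCP at [0.166, -0.654, 0.231] pointing down, gripper open.
Joint ranges: [-2.63, 2.63], [-0.94, 2.18], [0.31, 2.57], [-1.31, 4.45], [0, 2.66], [-2.55, 2.55]. Speed limits (rad/s): [2.57, 2.57, 3.14, 3.14, 3.14, 3.14].

### API

Orientations are given as a rotation vector (axis times angle).
In Python, from workcell import bot gives the robot as it stands. The module is installed in compiled form; this text tells all that it offers.
- The arm moves only by the tool advance, called after "Call:" as name(argument=value, ...), one argument or row to a line, values as JSON. Schema: {"type":"object","properties":{"motion":{"type":"array","items":{"type":"number"},"minItems":4,"maxItems":20},"aperture":{"type":"number"},"grip_n":{"type":"number"},"only":{"type":"string"},"quiet":{"type":"boolean"},"lines":{"type":"string"}},"required":["motion"],"additionalProperties":false}. motion is one flat list of numbers that holds 1 to 5 rows one after another, with no inner brackets; each row has 4 numbers: dx, dy, dz in m, then a turn about the tool's z in rad; each row shifts and turns the commanded pose from where the row before left it, along the tool's axes as they then stand; what a row does not reach is not made up. A row lasts 1/8 s, in which the tool goes at most 0.0625 m and 0.188 rad, less where a joint would pass 70% of its speed; a pose out of reach is approached as far as the arm can. aperture is the opening from 0.0 (shut) to 1.0 (fully open), set as the call begins (left out keeps the last). The fingers move at their own pace and stop on an object; grip_n is the grip in N (left out, the last holds). Time passes only in rows, so rows that do not move let the fingers close. The tool returns the time, the measured TCP pose, the force, the opening and the grip force at its end. only (a regular expression) keeps the lines of the reply that match it, lines (a string "A,B") keeps lines A to B, and quiet returns only ok. Input that does not fit is refused with a message, and nothing moves.
- bot.read_state(): the state, without advancing time (a new reading comes with each control period).
- bot.read_camera(name): name is "side" or "top" or "wrist"; returns the picture (480x640x3 uint8, red, green, blue); there is no depth.
- bot.camera_info(name): a dict with "intrinsics" (3x3 intrinsics, pixels), "k1" (the pictures are not rectified: a ray, as slopes to the right and down, at radius r is drawn at 1 + k1 r^2 times it, then the intrinsics apply), "extrinsics" (4x4, takes a point from camera to world coordinates). Camera axes: x right, y down, z forward; pixel columns grow to the right and rows downward; lengths in m; the calibration is good to about 2 mm. A picture is of the moment at which its call begins: read the wrist's pose just before it. camera_info takes no time and is no camera call; for the wrist camera it gives the pose at the moment of the call.
- bot.finish_job(): hands the job in; it is judged then, once.
Trained networks look in the newest picture that a camera, given by its name, has taken for a name from the list of things; names that differ only in an ending like _2 or _b are one class to them, and where a whole thing is asked for, a point or a joint stands for the part that bears it (a point fixed in the world has none). Each returns a list of dicts, best first, with "conf" (0 to 1); they miss things now and then, are a little off and sometimes report something else, mostly with a low value. They report only what shows in the picture. A call takes as long as a camera call. They do not tell look-alikes from the thing itself.
- bot.search_frame(camera, thing): "box" ([left, top, right, bottom] in pixels, round what is visible of it).
- bot.regions_of(camera, thing): "pixels" (480x640 bool, what is visible of it) and "box" ([left, top, right, bottom] in pixels, round what is visible of it).
- bot.spot_point(camera, thing): "pixel" ([row, column] in pixels: a listed point, or the origin of a listed thing).
The state is a dict: "time": time; "q": joint angles; "joint_vel": joint speeds; "joint_torque": joint torques, N m; "tool_pos": TCP position; "tcp_rot": TCP orientation; "wrist_force": force on the tool from outside, world axes, zero at the start; "torque": the same for the moment, N m; "width": opening from 0.0 (shut) to 1.0 (fully open); "grip_force": force on a finger pad.
Only numpy, scipy, OpenCV 4.12 (cv2) and the standard library are available. Lean on these libraries where they do the work, as an engineer would, in place of code of your own. Each camera call takes 0.05 s, during which the arm holds its last target. There are 200 camera calls.

### The job

Take the solid round medallion out of the wooden rack by its square stem and hold it up to the inspection camera, stem upright, the disc's middle at the focus point 110 mm straight in front of the lens: first show its flat back squarely to the lens and keep it still there for a second, then turn it half round and show the domed front in the same way. The job ends holding: finish with the medallion still in the gripper, at rest in the air, domed front squarely to the lens, and leave the camera, the other castings and the other things on the bench as they are.

Things in the scene. Friction and masses are not known exactly. Their poses are not given: they have to be found in the camera images.
- medallion: brass casting, 0.2 kg: solid round disc, 52 mm across, 8 mm thick, on edge, its middle 30 mm above the origin. Front (+x): a dome 30 mm across, 7 mm high; back (-x): flat. Stem on top: 12 mm square (sides square to x and y), 52 to 110 mm above the origin, z along it. Below: 20 mm collar resting on the rack and 8 mm pin, 18 mm long, loose in its hole. Origin: centre of the collar's underside
- medallion_centre (a point): middle of the medallion's disc, 30 mm above its origin
- medallion_stem (a point): point on the axis of the medallion's stem 92 mm above its origin (62 mm above the disc's middle, 18 mm below the stem's top): the height to grip at
- medallion_front (a point): point in the air 110 mm from the disc's middle, straight out from the domed front: it falls on the lens when the front is shown rightly
- rack: fixed dark wooden block 60 x 230 x 30 mm (x, y, z) with three holes 80 mm apart along its y, 25 mm deep, the middle one at its centre; origin at the centre of its underside. Three castings stand in it in any order, each turned up to 70 degrees either way from having its front face along the rack's +x (away from the robot); they lift straight out
- plaque: another brass casting with the same stem, collar, pin and origin, to be left alone: a rectangular plate 46 mm wide, 50 mm high, 8 mm thick with a dome on the front
- hoop: another brass casting with the same stem, collar, pin and origin, to be left alone: an open round hoop 52 mm across, seen through in the middle
- lens (a point): centre of the inspection camera's front glass. Level barrel up to 54 mm thick, from the lens 90 mm back to the axis of a steel column (20 mm thick, 288 mm tall, foot 120 x 140 x 18 mm) where a 45 mm head clamps it stiffly; lens height varies, 160 to 210 mm above the bench. Its x axis points back from lens to column (it looks along -x, roughly to the robot's left, +y); z up
- focus (a point): the focus point in the air, 110 mm in front of the lens on its axis (at the lens's own height); same axes as the lens
- wax_ring: green wax ring of 32 mm diameter, 8 mm high, lying on a square steel bench block (80 x 80 x 25 mm); leave alone. Origin at the centre of its underside
- hammer: small hammer, 200 mm long, lying on the bench beyond the work, roughly along y; leave alone. Its x axis runs from handle to head
There are look-alikes about, which are no part of the job. Leave any turquoise look-alike of the medallion alone. Leave any yellow look-alike of the rack alone.

How it is judged:
On the way, in this order (a step that is already met when the one before it is completed fails the run):
1. the medallion is lifted clear of the rack (height (world z) of medallion above 0.055 m and contact force between the fingers and medallion above 2 N), for 0.1 s.
2. its flat back is shown: disc's middle within 15 mm of the focus point, upright and square to the lens within 0.2 rad, held still in the gripper for 0.8 s (distance between medallion_centre and focus below 0.015 m and angle between medallion's own z axis and vertical below 0.2 rad and angle between the x axis of medallion and the x axis of lens, either way round below 0.2 rad and contact force between the fingers and medallion above 2 N and contact force between medallion and rack below 0.05 N and linear speed of medallion below 0.03 m/s and distance between medallion_front and lens above 0.17 m), for 0.8 s.
At the end, for the whole second after the job is handed in: the medallion is held in the gripper (over 2 N), touching nothing of the rack, at rest (under 0.03 m/s), its disc's middle within 15 mm of the focus point, its stem upright within 0.2 rad, its face square to the lens within 0.2 rad, with the domed front towards the lens (distance between medallion_centre and focus below 0.015 m and angle between medallion's own z axis and vertical below 0.2 rad and angle between the x axis of medallion and the x axis of lens, either way round below 0.2 rad and contact force between the fingers and medallion above 2 N and contact force between medallion and rack below 0.05 N and linear speed of medallion below 0.03 m/s and distance between medallion_front and lens below 0.05 m); the arm keeps its last pose, push and grip.
It fails at once if the inspection camera is pushed out of its place (15 mm) (distance of lens from where it was at the start of the episode above 0.015 m).
It fails at once if the plaque is moved by more than 30 mm (distance of plaque from where it was at the start of the episode above 0.03 m).
It fails at once if the hoop is moved by more than 30 mm (distance of hoop from where it was at the start of the episode above 0.03 m).
It fails at once if the wax ring is moved by more than 30 mm (distance of wax_ring from where it was at the start of the episode above 0.03 m).
It fails at once if the hammer is moved by more than 30 mm (distance of hammer from where it was at the start of the episode above 0.03 m).
It also fails if it takes over 40 s, if anything falls off the work surface, if the arm or the gripper's body presses on something with over 40 N, if the wrist force passes 120 N, or if a joint passes its speed limit or range.

## Working session

There is one attempt and no reset: what is moved stays moved. The work goes in short steps, Python scripts to look and compute and a tool call to move; the robot and the scene stay as the last step left them, time stands still between calls to the robot, and variables do not carry over. Pictures are saved under pics/ and viewed, at most 10 in all, crops included, and the job is handed in when it is done.

```bash
mkdir -p pics; python3 - <<'E'
from workcell import bot
import cv2,numpy as np
ims={}
for c in("side","top"):
    im=bot.read_camera(c);cv2.imwrite(f"pics/{c}0.png",im[:,:,::-1])
    i=bot.camera_info(c);print(c,np.round(i["intrinsics"],1).tolist(),i["k1"],np.round(i["extrinsics"],3).tolist())
    for t in("medallion","medallion_centre","medallion_stem","rack","plaque","hoop","lens","wax_ring","hammer"):
        print(t,[(round(d["conf"],2),np.round(d["pixel"]).tolist()) for d in bot.spot_point(c,t)][:4])
print(bot.read_state())
E
```

```text
side [[539.2, 0.0, 332.4], [0.0, 539.2, 242.7], [0.0, 0.0, 1.0]] -0.12252813669430838 [[-1.0, -0.012, 0.02, 0.51], [-0.022, 0.708, -0.705, 0.773], [-0.005, -0.706, -0.708, 0.884], [0.0, 0.0, 0.0, 1.0]]
medallion [(0.98, [336.0, 304.0]), (0.93, [330.0, 353.0]), (0.64, [325.0, 402.0])]
medallion_centre [(0.89, [326.0, 351.0]), (0.7, [320.0, 409.0]), (0.67, [325.0, 302.0])]
medallion_stem [(0.98, [307.0, 351.0]), (0.93, [294.0, 408.0]), (0.59, [370.0, 350.0]), (0.55, [304.0, 301.0])]
rack [(0.79, [340.0, 350.0]), (0.62, [393.0, 480.0])]
plaque [(0.56, [369.0, 350.0])]
hoop [(0.9, [301.0, 350.0])]
lens [(0.61, [157.0, 331.0])]
wax_ring [(0.42, [295.0, 218.0])]
hammer [(0.67, [233.0, 256.0])]
top [[539.2, 0.0, 312.5], [0.0, 539.2, 239.1], [0.0, 0.0, 1.0]] -0.019261767238547396 [[-0.014, -0.986, 0.169, 0.34], [-1.0, 0.017, 0.018, 0.007], [-0.021, -0.168, -0.986, 1.251], [0.0, 0.0, 0.0, 1.0]]
medallion [(0.63, [223.0, 252.0]), (0.54, [312.0, 262.0]), (0.51, [268.0, 251.0])]
medallion_centre [(0.77, [222.0, 255.0]), (0.74, [309.0, 258.0]), (0.53, [263.0, 254.0])]
medallion_stem [(0.75, [257.
[... 273 characters left out ...]
0.72, [172.0, 377.0])]
{'time': 1.0, 'q': array([-1.35892671e+00,  2.63884900e-01,  1.60401610e+00,  1.07545118e-05,
        1.27372195e+00, -3.68989072e-02]), 'joint_vel': array([-0.00046768, -0.00160569,  0.00055806,  0.00105668, -0.00018293,
        0.00100986]), 'joint_torque': array([ 1.76286935e-04, -5.15082192e+01, -3.67737329e+01, -5.75914169e-05,
        7.25023929e-04, -7.84594874e-06]), 'tool_pos': array([ 0.16619018, -0.65420024,  0.2312812 ]), 'tcp_rot': array([-3.11729126e+00, -3.89749080e-01, -1.19338945e-05]), 'wrist_force': array([-0.63247213,  0.34343773,  0.29341997]), 'torque': array([-0.0139386 ,  0.01486226,  0.02769851]), 'grip_force': 0.0, 'width': 1.0034727470776215}
```

View pics/side0.png

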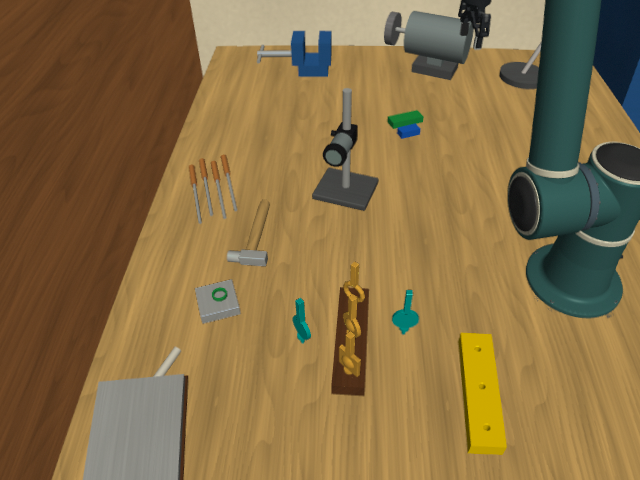

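View pics/top0.png

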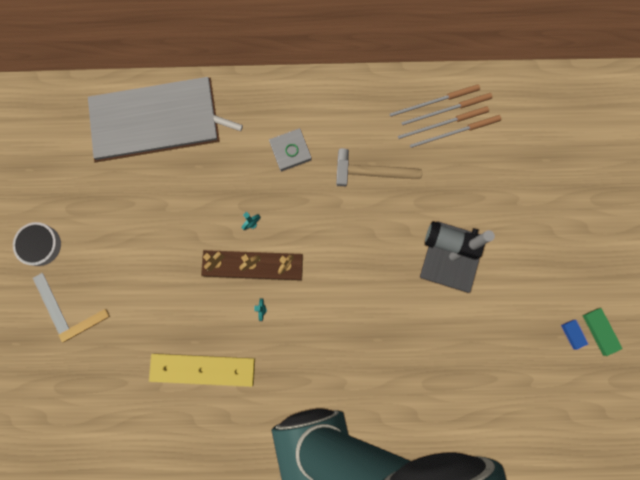

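The side picture shows the dark rack at about (350,340) with three brass castings at columns 349-354 and rows about 285, 320 and 355. Turquoise look-alikes stand at (302,320) and (405,318), and the yellow rack is at (482,390). The camera lens is at (331,157). In the top picture the castings are at (212,260), (249,262) and (285,263), and the lens is at (430,233). I'll enlarge the castings to pick out the medallion.

```bash
python3 - <<'E'
import cv2,numpy as np
a=cv2.imread("pics/side0.png")[255:385,315:390];b=cv2.imread("pics/top0.png")[235:290,190:310]
a=cv2.resize(a,None,fx=4.6,fy=4.6,interpolation=cv2.INTER_CUBIC);b=cv2.resize(b,(440,202),interpolation=cv2.INTER_CUBIC)
o=np.zeros((600,800,3),np.uint8);o[:a.shape[0],:a.shape[1]]=a[:600];o[:202,355:795]=b
cv2.imwrite("pics/crop1.png",o)
E
```

```text
(no output)
```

View pics/crop1.png

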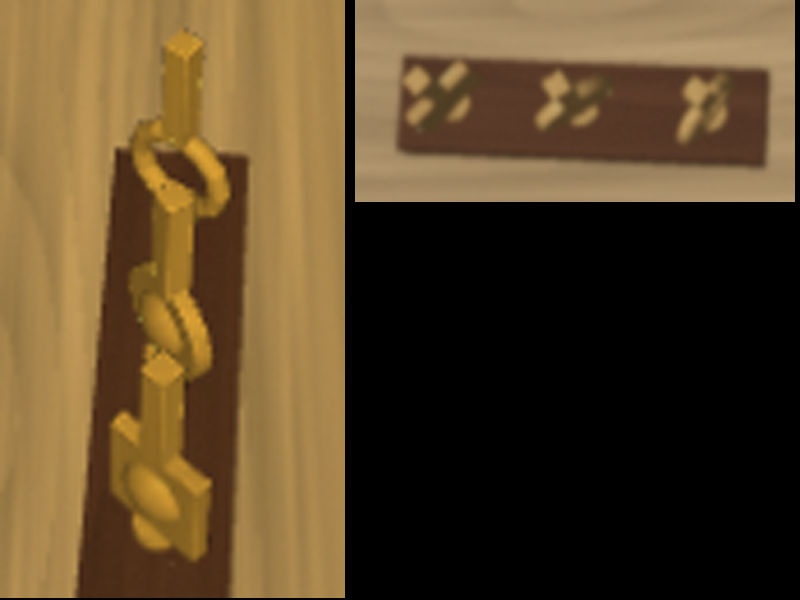

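Candidates (side pixels): far casting (354,280) is the open hoop, near one (349,355) is the rectangular plaque, and the middle one (351,325) is a solid round disc with a dome. The middle one is the medallion. The turquoise ones at (302,320) and (405,318) are excluded. Its dome faces roughly +x/+y.

```bash
cat > h.py <<'E'
from workcell import bot
import numpy as np,cv2
from scipy.optimize import least_squares
from scipy.spatial.transform import Rotation as R
def proj(c,P,info=None):
    i=info or bot.camera_info(c);E=np.asarray(i["extrinsics"]);K=np.asarray(i["intrinsics"])
    p=(np.atleast_2d(P)-E[:3,3])@E[:3,:3];s=p[:,:2]/p[:,2:];s=s*(1+i["k1"]*(s**2).sum(1,keepdims=True))
    return s@K[:2,:2].T+K[:2,2]          # (col,row)
def tri(obs,z=None):  # obs: list of (cam or info,(col,row))
    f=lambda P:np.concatenate([(proj(None,P,o[0] if isinstance(o[0],dict) else bot.camera_info(o[0]))[0]-o[1]) for o in obs]+([[(P[2]-z)*1e4]] if z is not None else []))
    r=least_squares(f,[.5,0,.1]);return r.x,np.sqrt(2*r.cost/len(obs))
E
python3 - <<'E'
from h import *
print("stem top",tri([("side",(352.4,296.7)),("top",(245.1,258.2))]))
print("stem",tri([("side",(351,307)),("top",(244,257))]), tri([("side",(351,307))],.122),tri([("top",(244,257))],.122))
print("lens",tri([("side",(331,157)),("top",(430,233))]))
i=bot.camera_info("wrist");s=bot.read_state();E=np.array(i["extrinsics"]);T=R.from_rotvec(s["tcp_rot"])
print("wristcam in tool",T.inv().apply(E[:3,3]-s["tool_pos"]),(T.inv().as_matrix()@E[:3,:3]).round(3).tolist());print(np.array(i["intrinsics"]).tolist(),i["k1"],T.as_matrix().round(3))
for n,p in(("rack TL",(203,251)),("TR",(302,254)),("BR",(301,280)),("BL",(202,277))): print(n,tri([("top",p)],.03)[0])
E
```

```text
stem top (array([0.49236716, 0.168463  , 0.14233091]), np.float64(0.19588974752771124))
stem (array([0.49586927, 0.17425622, 0.12074982]), np.float64(0.7111047262415798)) (array([0.4947608 , 0.17552343, 0.122     ]), np.float64(2.5604789765464394e-12)) (array([0.49731729, 0.17383944, 0.122     ]), np.float64(5.362597410144533e-13))
lens (array([ 0.5367971 , -0.21279581,  0.16537537]), np.float64(1.2323424490149038))
wristcam in tool [ 8.13331072e-02 -1.15882807e-04 -1.41133335e-01] [[0.001, -0.949, -0.315], [1.0, 0.0, 0.001], [-0.001, -0.315, 0.949]]
[[405.81413322634273, 0.0, 314.79544905561664], [0.0, 405.81413322634273, 237.67113578450736], [0.0, 0.0, 1.0]] -0.017090046508265826 [[ 0.969  0.246  0.   ]
 [ 0.246 -0.969  0.   ]
 [ 0.    -0.    -1.   ]]
rack TL [0.52559427 0.28217915 0.03      ]
TR [0.51487773 0.05436009 0.03      ]
BR [0.45533549 0.05724799 0.03      ]
BL [0.46563326 0.28325185 0.03      ]
```

Call:
advance(
  motion=[0,0,-0.06,0,0,0,-0.06,0,0.0345,-0.048,0,0,0.0345,-0.048,0,0,0.0345,-0.048,0,0],
  aperture=1.0,
)

```text
time: 1.62
tool_pos: [0.2315, -0.4877, 0.3515]
tcp_rot: [3.117, 0.389, 0.001]
wrist_force: [0.5, -0.1, 0.7]
width: 1.001
grip_force: 0.0
```

Call:
advance(
  motion=[0.0345,-0.048,0,0,0.0345,-0.048,0,0,0.0345,-0.048,0,0,0.0345,-0.048,0,0,0.0345,-0.048,0,0],
)

```text
time: 2.25
tool_pos: [0.3394, -0.2123, 0.3516]
tcp_rot: [3.117, 0.389, 0.002]
wrist_force: [1.7, -1.0, 1.0]
width: 0.996
grip_force: 0.0
```

Call:
advance(
  motion=[0.0345,-0.048,0,0,0.0345,-0.048,0,0,0.0345,-0.048,0,0,0.0345,-0.048,0,0,0.0345,-0.048,0,0],
)

```text
time: 2.88
tool_pos: [0.4476, 0.063, 0.3518]
tcp_rot: [3.117, 0.39, 0.002]
wrist_force: [1.2, -0.0, 0.8]
width: 1.002
grip_force: 0.0
```

Call:
advance(
  motion=[0.0345,-0.048,0,0,0.0345,-0.048,0,0,0,0,0,-0.185,0,0,0,-0.185,0,0,0,-0.185],
)

```text
time: 3.5
tool_pos: [0.4904, 0.1715, 0.3512]
tcp_rot: [2.887, 1.239, -0.0]
wrist_force: [-0.2, 0.1, 0.4]
width: 1.001
grip_force: 0.0
```

Call:
advance(
  motion=[0,0,0,-0.185,0,0,0,-0.185,0,0,0,-0.185,0,0,0,-0.185,0,0,0,-0.185],
)

```text
time: 4.12
tool_pos: [0.4904, 0.171, 0.3514]
tcp_rot: [2.032, 2.396, 0.0]
wrist_force: [1.2, -0.1, -0.1]
width: 0.996
grip_force: 0.0
```

```bash
python3 - <<'E'
import cv2,numpy as np
a=cv2.imread("pics/side0.png")[80:215,300:390];b=cv2.imread("pics/top0.png")[205:305,410:510]
o=np.zeros((600,800,3),np.uint8);o[:540,:360]=cv2.resize(a,None,fx=4,fy=4,interpolation=cv2.INTER_CUBIC);o[:430,370:]=cv2.resize(b,(430,430),interpolation=cv2.INTER_CUBIC)
cv2.imwrite("pics/crop2.png",o)
E
```

```text
(no output)
```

View pics/crop2.png

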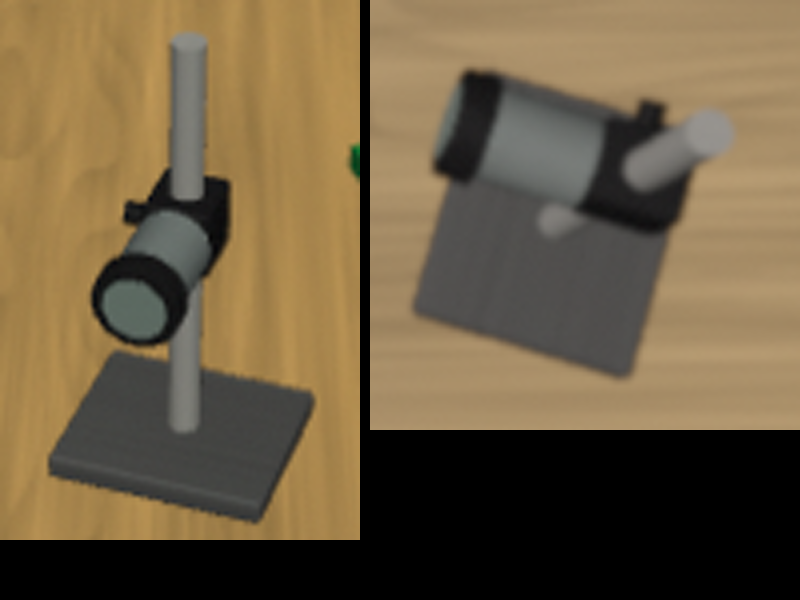

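The crop shows the lens glass at side (333.5,157.5) and top (429,235). The column's top is at side (347,90.5) and top (489,236), and its base at side (346,186) and top (452,257).

```bash
python3 - <<'E'
from h import *
im=bot.read_camera("wrist");cv2.imwrite("pics/w1.png",im[:,:,::-1])
L,e=tri([("side",(333.5,157.5)),("top",(429.1,235.0))]);print("lens",L,e)
C,e=tri([("side",(347.2,90.5)),("top",(488.8,236.4))]);print("coltop",C,e)
B,e=tri([("side",(346,186.2)),("top",(452.3,256.6))]);print("colbase",B,e)
print(tri([("side",(347.2,90.5))],.288)[0],tri([("top",(488.8,236.4))],.288)[0],tri([("side",(346,186.2))],.018)[0],tri([("top",(452.3,256.6))],.018)[0])
# foot corners, top view z=.018
f=[tri([("top",(410+(x-370)/4.3,205+y/4.3))],.018)[0] for x,y in((414,310),(630,377),(676,222))]
print("foot edge dirs",np.degrees(np.arctan2(*(f[1]-f[0])[1::-1])),np.degrees(np.arctan2(*(f[2]-f[1])[1::-1])),np.linalg.norm(f[1]-f[0]))
g=[tri([("side",(300+x/4,80+y/4))],.018)[0] for x,y in((50,458),(258,513),(313,398),(115,352))]
print("side foot",[np.degrees(np.arctan2(*(g[b]-g[a])[1::-1])).round(1) for a,b in((0,1),(1,2),(2,3),(3,0))],[np.linalg.norm(g[b]-g[a]).round(3) for a,b in((0,1),(1,2))],np.mean(g,0))
E
```

```text
lens [ 0.53192146 -0.21054834  0.16593053] 0.8917113455858425
coltop [ 0.5046295  -0.29316638  0.28819726] 0.17587483082796743
colbase [ 0.5045896  -0.29024674  0.01951233] 0.001833468091617642
[ 0.50503839 -0.29371872  0.288     ] [ 0.50437642 -0.29317933  0.288     ] [ 0.50457471 -0.29210484  0.018     ] [ 0.5047956  -0.29061289  0.018     ]
foot edge dirs -108.3999802263009 -19.831559767206915 0.11825825950007894
side foot [np.float64(158.9), np.float64(-108.5), np.float64(-19.8), np.float64(71.0)] [np.float64(0.138), np.float64(0.118)] [ 0.50485256 -0.28868621  0.018     ]
```

View pics/w1.png

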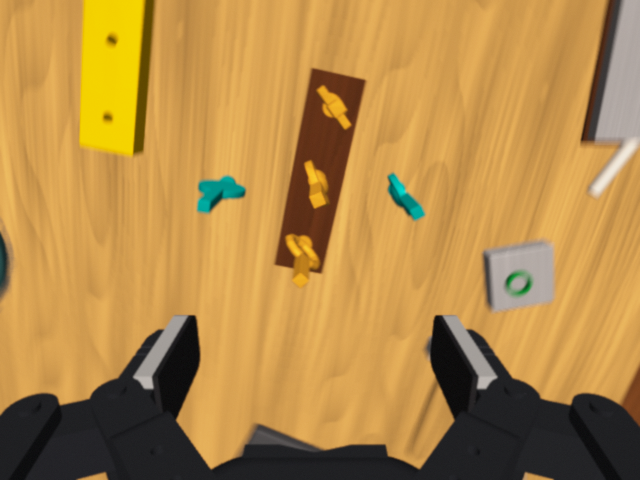

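The wrist picture shows the rack at (320,170) with the medallion in the middle at (317,185), stem top about (319,200), the hoop at (302,258) and the plaque at (334,107). I'm moving in closer to measure its yaw.

Call:
advance(
  motion=[0,0,0.045,-0.185,0,0,0.045,-0.185,0,0,0,-0.185,0,0,0,0,0,0,0,0],
)

```text
time: 4.8
tool_pos: [0.4911, 0.1712, 0.2623]
tcp_rot: [1.312, 2.853, 0.002]
wrist_force: [1.1, -0.1, -0.1]
width: 1.0
grip_force: 0.0
```

```bash
cat > fit.py <<'E'
from h import *
from itertools import product
from scipy.optimize import minimize
def parts():
    t=np.linspace(0,2*np.pi,48,endpoint=False);c,s=np.cos(t),np.sin(t)
    disc=np.vstack([np.c_[0*c+x,.026*c,.03+.026*s] for x in(-.004,.004)])
    # dome: cap 15 mm radius, 7 mm high
    a=[];r0=(.015**2+.007**2)/.014
    for h in np.linspace(0,.007,6):
        r=np.sqrt(max(r0**2-(r0-.007+h)**2,0));a.append(np.c_[0*c+.004+h,r*c,.03+r*s])
    stem=np.array(list(product((-.006,.006),(-.006,.006),(.05,.110))))
    col=np.vstack([np.c_[.01*c,.01*s,0*c+z] for z in(0,.006)])
    return [disc,np.vstack(a),stem,col]
P=parts()
def render(info,p,S=4,shape=(480,640)):
    m=np.zeros((shape[0],shape[1]),np.uint8);Rz=R.from_euler("z",p[2]).as_matrix()
    for q in P:
        u=proj(None,q@Rz.T+[p[0],p[1],.03],info)
        cv2.fillConvexPoly(m,cv2.convexHull(np.round(u*16).astype(np.int32)),1,shift=4)
    return m>0
E
python3 - <<'E'
from fit import *
s=bot.read_state();print(s["tool_pos"],np.arctan2(*R.from_rotvec(s["tcp_rot"]).as_matrix()[1::-1,0]))
im=bot.read_camera("wrist");info=bot.camera_info("wrist");cv2.imwrite("pics/w2.png",im[:,:,::-1]);np.save("w2.npy",info)
u=proj(None,[.492,.169,.1],info)[0];print(u)
hsv=cv2.cvtColor(im,cv2.COLOR_RGB2HSV)
for r in bot.regions_of("wrist","medallion"): print(r["conf"],r["box"],hsv[r["pixels"]].mean(0).round(),r["pixels"].sum())
x,y=u.astype(int);c=im[max(y-75,0):y+75,max(x-100,0):x+100]
cv2.imwrite("pics/w2c.png",cv2.resize(c,None,fx=4,fy=4,interpolation=cv2.INTER_CUBIC)[:,:,::-1]);print(x-100,y-75)
E
```

```text
[0.49110587 0.17122866 0.26228439] 2.279713034497771
[313.12716064 215.52998592]
0.73 [163.6, 122.7, 232.3, 169.2] [ 86. 239. 148.] 1877
0.71 [375.8, 238.1, 419.1, 310.5] [ 84. 231. 126.] 1599
0.65 [306.0, 172.2, 328.4, 241.3] [ 20. 214. 219.] 1141
213 140
```

View pics/w2c.png

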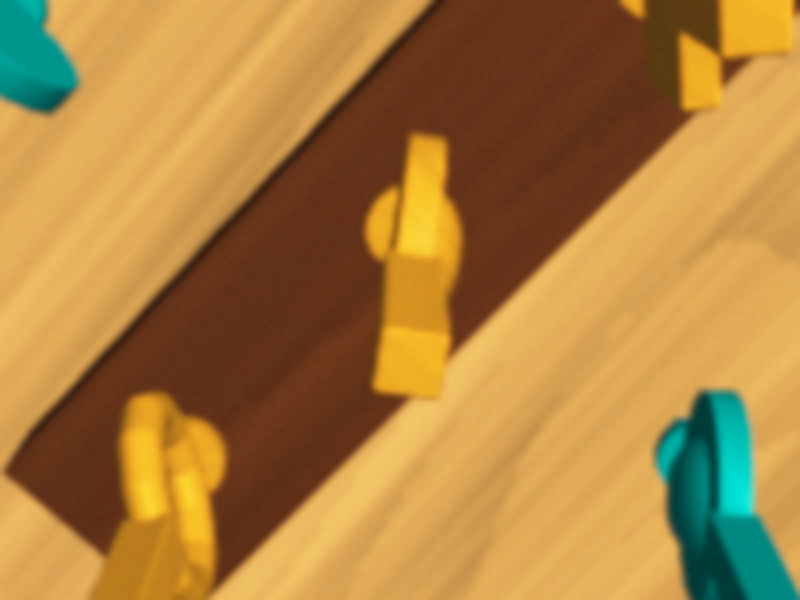

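The crop shows the medallion nearly edge-on, stem top centre near (411,360) in the crop with the disc above it. The dome bulges to the right (435,240) and the collar shows at left. I'll fit the model silhouette for x, y and yaw.

```bash
python3 - <<'E'
from fit import *
im=cv2.imread("pics/w2.png");info=np.load("w2.npy",allow_pickle=True).item()
hsv=cv2.cvtColor(im,cv2.COLOR_BGR2HSV).astype(int)
m=((hsv[...,0]>14)&(hsv[...,0]<30)&(hsv[...,1]>185)&(hsv[...,2]>100)).astype(np.uint8)
# window round the medallion only
w=np.zeros_like(m);w[165:250,300:335]=1;m&=w
n,l,st,_=cv2.connectedComponentsWithStats(m);k=1+np.argmax(st[1:,4]);M=l==k;print(st[k])
def cost(p):
    r=render(info,p);return 1-(r&M).sum()/(r|M).sum()
best=min(((cost([x,y,t]),x,y,t) for t in np.arange(.3,1.3,.1) for x in np.arange(.484,.500,.003) for y in np.arange(.161,.179,.003)))
r=minimize(cost,best[1:],method="Nelder-Mead",options=dict(initial_simplex=np.array(best[1:])+np.array([[0,0,0],[.003,0,0],[0,.003,0],[0,0,.15]])))
print(best,r.x,r.fun,np.degrees(r.x[2]))
for d in(-.2,-.1,-.05,0,.05,.1,.2):print(d,round(minimize(lambda q:cost([q[0],q[1],r.x[2]+d]),r.x[:2],method="Nelder-Mead").fun,3),end=" ")
for c in("side","top"):print(c,proj(c,[*r.x[:2],.14]))
o=im.copy();cs,_=cv2.findContours(render(info,r.x).astype(np.uint8),0,1);o[~M]//=2
o=cv2.resize(o[150:260,270:370],(600,660),interpolation=cv2.INTER_CUBIC)
cv2.drawContours(o,[((c-[270,150])*6+3).astype(np.int32) for c in cs],-1,(255,0,255),1);cv2.imwrite("pics/fit.png",o[:600])
E
```

```text
[ 304  173   25   67 1196]
(np.float64(0.08752904725019361), np.float64(0.493), np.float64(0.17), np.float64(0.5)) [0.49307592 0.17043397 0.56357455] 0.04267310789049916 32.29044315753109
-0.2 0.191 -0.1 0.113 -0.05 0.076 0 0.043 0.05 0.067 0.1 0.096 0.2 0.149 side [[352.14949025 298.43361032]]
top [[244.35246178 257.81905368]]
```

View pics/fit.png

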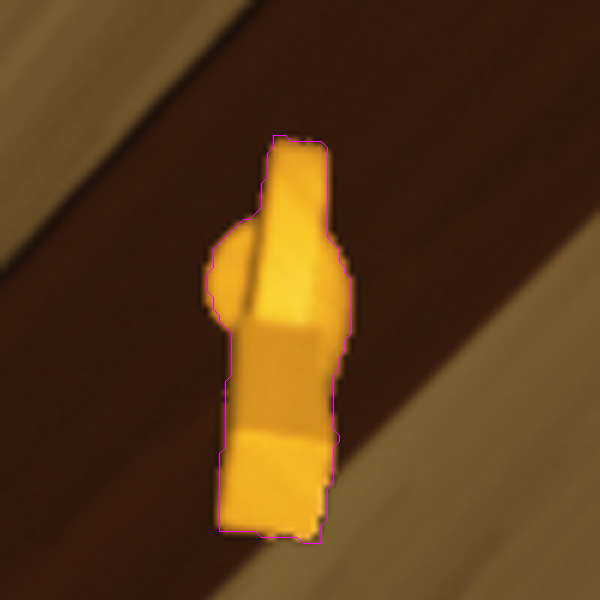

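The fit is tight: medallion at (0.493,0.170), yaw 0.564. I'll grip along its x axis.

Call:
advance(
  motion=[-0.002,0.001,0,0.146,0,0,0.04,0,0,0,0.04,0,0,0,0.04,0,0,0,0.04,0],
)

```text
time: 5.52
tool_pos: [0.4933, 0.1704, 0.101]
tcp_rot: [1.513, 2.751, 0.002]
wrist_force: [0.4, 0.7, -0.9]
width: 1.002
grip_force: 0.0
```

Call:
advance(
  motion=[0,0,0,0,0,0,0,0,0,0,0,0,0,0,0,0,0,0,0,0],
  aperture=0.0,
  grip_n=60,
)

```text
time: 6.15
tool_pos: [0.4935, 0.1703, 0.1032]
tcp_rot: [1.51, 2.753, 0.002]
wrist_force: [-1.9, -0.9, 5.3]
width: 0.129
grip_force: 58.4
```

Call:
advance(
  motion=[0,0,0,0,0,0,0,0,0,0,0,0,0,0,0,0],
)

```text
time: 6.65
tool_pos: [0.4935, 0.1703, 0.1032]
tcp_rot: [1.511, 2.753, 0.002]
wrist_force: [-1.6, -0.1, 5.2]
width: 0.131
grip_force: 58.4
```

Call:
advance(
  motion=[0,0,-0.015,0,0,0,-0.025,0,0,0,-0.04,0,0,0,-0.06,0,0,0,-0.06,0],
)

```text
time: 7.28
tool_pos: [0.4918, 0.17, 0.3034]
tcp_rot: [-1.511, -2.754, 0.0]
wrist_force: [1.7, 0.7, -2.1]
width: 0.132
grip_force: 58.7
```

```bash
python3 - <<'E'
from h import *
s=bot.read_state();T=R.from_rotvec(s["tcp_rot"]).as_matrix();phi=np.arctan2(T[1,0],T[0,0])
ly=-1.895;col=np.array([.5047,-.292]);F=col-.2*np.array([np.cos(ly),np.sin(ly)])
goal=np.array([*F,.2092]);d=goal-s["tool_pos"];print(s["tool_pos"],phi,"goal",goal,"tool delta",T.T@d)
th=phi-np.pi/2;print("turn about tool z to back:",-((ly+np.pi)-th),"grip",s["grip_force"],s["q"])
E
```

```text
[0.49184489 0.17001756 0.30338946] 2.1376985341112538 goal [ 0.56841081 -0.10241906  0.2092    ] tool delta [-0.27095387 -0.08168517  0.094166  ]
turn about tool z to back: -0.6796904462734359 grip 58.73642385005951 [ 2.84890882e-01 -6.87743749e-02  1.83532022e+00  8.85243139e-05
  1.37540950e+00 -2.82028558e-01]
```

Call:
advance(
  motion=[-0.03,-0.009,0,0,-0.05,-0.015,0,0,-0.05,-0.015,0,0,-0.05,-0.015,0,0,-0.05,-0.015,0,0],
)

```text
time: 7.9
tool_pos: [0.5579, -0.0623, 0.3021]
tcp_rot: [1.511, 2.754, 0.001]
wrist_force: [0.5, -0.3, -2.5]
width: 0.133
grip_force: 58.7
```

Call:
advance(
  motion=[-0.041,-0.0127,0,0,0,0,0,-0.17,0,0,0,-0.17,0,0,0,-0.17,0,0,0,-0.17],
)

```text
time: 8.52
tool_pos: [0.5688, -0.1023, 0.3018]
tcp_rot: [-0.498, -3.102, -0.0]
wrist_force: [-0.0, -0.3, -1.9]
width: 0.129
grip_force: 58.8
```

Call:
advance(
  motion=[0,0,0.03,0,0,0,0.03,0,0,0,0.024,0,0,0,0,0,0,0,0,0],
)

```text
time: 9.15
tool_pos: [0.5698, -0.1024, 0.2187]
tcp_rot: [0.506, 3.099, -0.0]
wrist_force: [0.4, -0.2, -1.3]
width: 0.134
grip_force: 58.6
```

```bash
python3 - <<'E'
from h import *
s=bot.read_state();T=R.from_rotvec(s["tcp_rot"]).as_matrix();phi=np.arctan2(T[1,0],T[0,0])
ly=-1.895;goal=np.array([.5684,-.1024,.2092]);print("delta",T.T@(goal-s["tool_pos"]),"turn",phi-np.pi/2-(ly+np.pi),s["grip_force"])
ims=[]
for c in("side","top"):
    im=bot.read_camera(c);u=proj(c,[.55,-.17,.16])[0].astype(int);ims.append(cv2.resize(im[max(u[1]-60,0):max(u[1]-60,0)+120,u[0]-40:u[0]+40],(400,600),interpolation=cv2.INTER_CUBIC));print(u-[40,60])
    np.save(c+"2.npy",im)
cv2.imwrite("pics/show1.png",np.hstack(ims)[:,:,::-1])
E
```

```text
delta [ 0.00130957 -0.00045839  0.00949606] turn 0.0003910079194908711 58.647472858428955
[285 110]
[368 166]
```

View pics/show1.png

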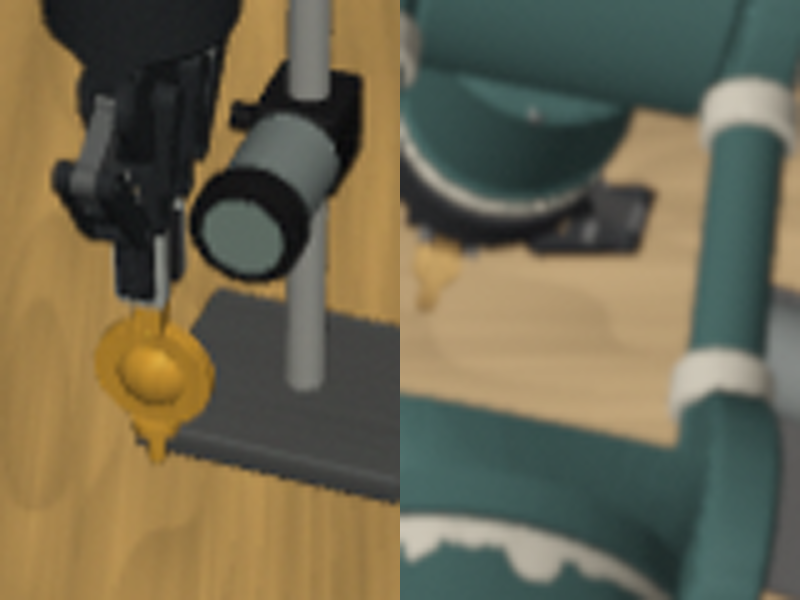

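The left crop (side camera) shows the disc hanging upright at crop (154,372), which is side (316,184). The domed front faces the side camera, so the flat back faces the lens. I'll lower the last 9 mm, check against the projection and hold.

Call:
advance(
  motion=[0.001,0,0.009,0,0,0,0,0,0,0,0,0,0,0,0,0,0,0,0,0],
)

```text
time: 9.88
tool_pos: [0.5684, -0.102, 0.2084]
tcp_rot: [0.506, 3.1, -0.0]
wrist_force: [-0.6, 0.3, -2.8]
width: 0.128
grip_force: 58.7
```

```bash
python3 - <<'E'
from h import *
print(proj("side",[[.5698,-.1024,.1755],[.5334,-.2067,.166]]),proj("top",[.5334,-.2067,.166]))
for h in(.16,.163,.166,.169,.172):print(h,proj("side",[.5334,-.2067,h])[0],proj("top",[.5334,-.2067,h])[0])
E
```

```text
[[315.16915403 184.68659956]
 [333.70930312 158.71372684]] [[427.26756164 233.46785149]]
0.16 [333.71953205 160.88764396] [426.71465032 233.99098913]
0.163 [333.71442689 159.8024807 ] [426.99036583 233.73012159]
0.166 [333.70930312 158.71372684] [427.26756164 233.46785149]
0.169 [333.70416064 157.62136799] [427.54624967 233.20416749]
0.172 [333.69899937 156.52538973] [427.826442   232.93905815]
```

Call:
advance(
  motion=[0,0,0,0,0,0,0,0,0,0,0,0,0,0,0,0,0,0,0,0],
)

```text
time: 10.5
tool_pos: [0.5682, -0.102, 0.2083]
tcp_rot: [0.506, 3.1, 0.0]
wrist_force: [-0.1, -0.1, -2.6]
width: 0.129
grip_force: 58.7
```

Call:
advance(
  motion=[0,0,0,0,0,0,0,0,0,0,0,0,0,0,0,0,0,0,-0.001,0],
)

```text
time: 11.12
tool_pos: [0.5682, -0.1019, 0.2092]
tcp_rot: [-0.506, -3.1, -0.0]
wrist_force: [0.4, 0.2, -2.3]
width: 0.133
grip_force: 58.7
```

Call:
advance(
  motion=[0,0,0,0.1,0,0,0,0.18,0,0,0,0.18,0,0,0,0.18,0,0,0,0.18],
)

```text
time: 11.75
tool_pos: [0.5683, -0.102, 0.2094]
tcp_rot: [1.708, 2.637, 0.0]
wrist_force: [1.1, -0.3, -1.4]
width: 0.13
grip_force: 58.8
```

Call:
advance(
  motion=[0,0,0,0.18,0,0,0,0.18,0,0,0,0.18,0,0,0,0.18,0,0,0,0.18],
)

```text
time: 12.38
tool_pos: [0.5683, -0.102, 0.2094]
tcp_rot: [2.685, 1.631, 0.0]
wrist_force: [0.8, -0.1, -2.1]
width: 0.127
grip_force: 58.8
```

Call:
advance(
  motion=[0,0,0,0.18,0,0,0,0.18,0,0,0,0.18,0,0,0,0.18,0,0,0,0.18],
)

```text
time: 13.0
tool_pos: [0.5683, -0.102, 0.2094]
tcp_rot: [-3.127, -0.301, -0.0]
wrist_force: [0.2, 0.3, -1.8]
width: 0.132
grip_force: 58.8
```

Call:
advance(
  motion=[0,0,0,0.18,0,0,0,0.18,0,0,0,0.161,0,0,0,0,0,0,0,0],
)

```text
time: 13.62
tool_pos: [0.5683, -0.102, 0.2094]
tcp_rot: [3.101, -0.501, 0.0]
wrist_force: [0.3, 0.2, -2.0]
width: 0.133
grip_force: 58.8
```

```bash
python3 - <<'E'
from h import *
s=bot.read_state();T=R.from_rotvec(s["tcp_rot"]).as_matrix();phi=np.arctan2(T[1,0],T[0,0])
ly=-1.895;goal=np.array([.5684,-.1024,.2100]);print("delta",T.T@(goal-s["tool_pos"]),"turn",phi-np.pi/2-ly,s["grip_force"],s["q"])
im=bot.read_camera("side");cv2.imwrite("pics/show2.png",cv2.resize(im[110:230,260:380],(600,600),interpolation=cv2.INTER_CUBIC)[:,:,::-1])
E
```

```text
delta [ 0.00023315  0.00036511 -0.00063965] turn 0.0036529005724921237 58.77643167972565 [-2.20702163e-01  9.54026450e-02  1.84228489e+00  4.72176765e-06
  1.20377095e+00  1.67064324e+00]
```

View pics/show2.png

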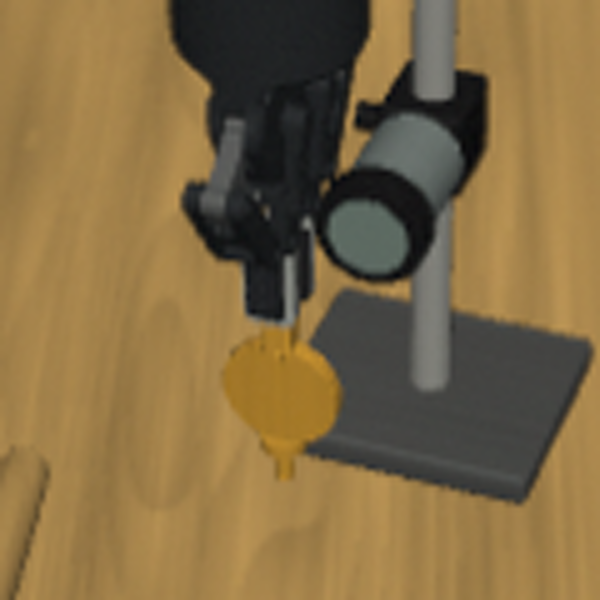

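The flat back now faces the side camera at crop (283,390), so the dome faces the lens. The medallion is upright, at rest, within 1 mm of the target and firmly gripped. I'll hand in.

Call:
advance(
  motion=[0,0,0,0,0,0,0,0,0,0,0,0,0,0,0,0],
)

```text
time: 14.18
tool_pos: [0.5683, -0.102, 0.2093]
tcp_rot: [-3.101, 0.505, -0.0]
wrist_force: [0.3, -1.1, -2.1]
width: 0.129
grip_force: 58.8
```

```bash
python3 -c "
from workcell import bot
print(bot.finish_job())"
```

```text
the job is handed in; nothing more can be done
None
```

I showed the medallion's flat back, turned it half round, and handed the job in at 14.2 s with the domed front held still at the estimated focus point; the hand-in printed no verdict.

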